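Refill the spacer feeder

TASK

White nylon spacers and black rubber feet have got mixed on the blue mat. Put every black foot in the blue bin, and gather all the white spacers in the scoop; with all of them in it, lift the scoop and pour them through the funnel so that every one drops into the clear jar. After that press the red plunger fully down to report the refill and let it spring back; leave the scoop standing level, centred on its black pad (within a few centimetres), and do not knock the housings, solder spool or glue bottle about.

Things in the scene. Friction and masses are not known exactly. Their poses are not given: they have to be found in the camera images.
- w0: white nylon spacer, a short cylinder 20 mm in diameter and 14 mm high with a grey bore mark (solid); 12 g; origin at its middle, z along its axis; starts standing on the blue mat (2 mm thick). May be absent.
- w1: white nylon spacer, a short cylinder 20 mm in diameter and 14 mm high with a grey bore mark (solid); 12 g; origin at its middle, z along its axis; starts standing on the blue mat (2 mm thick). May be absent.
- w2: white nylon spacer, a short cylinder 20 mm in diameter and 14 mm high with a grey bore mark (solid); 12 g; origin at its middle, z along its axis; starts standing on the blue mat (2 mm thick). May be absent.
- w3: white nylon spacer, a short cylinder 20 mm in diameter and 14 mm high with a grey bore mark (solid); 12 g; origin at its middle, z along its axis; starts standing on the blue mat (2 mm thick). May be absent.
- w4: white nylon spacer, a short cylinder 20 mm in diameter and 14 mm high with a grey bore mark (solid); 12 g; origin at its middle, z along its axis; starts standing on the blue mat (2 mm thick). May be absent.
- b0: black rubber foot, a short cylinder 20 mm in diameter and 14 mm high with a steel dot (solid); 12 g; origin at its middle, z along its axis; starts standing on the blue mat (2 mm thick). May be absent.
- b1: black rubber foot, a short cylinder 20 mm in diameter and 14 mm high with a steel dot (solid); 12 g; origin at its middle, z along its axis; starts standing on the blue mat (2 mm thick). May be absent.
- b2: black rubber foot, a short cylinder 20 mm in diameter and 14 mm high with a steel dot (solid); 12 g; origin at its middle, z along its axis; starts standing on the blue mat (2 mm thick). May be absent.
- b3: black rubber foot, a short cylinder 20 mm in diameter and 14 mm high with a steel dot (solid); 12 g; origin at its middle, z along its axis; starts standing on the blue mat (2 mm thick). May be absent.
- scoop: aluminium scoop, 150 g: tray with upright orange handle. Origin under the tray's middle, x from mouth to handle, z up. Tray inside x -55..+50, y -45..+45 mm; floor 4 mm, from x = -20 ramping up to 10 mm at the open mouth (x = -55); other three walls 3 mm thick, 35 mm high. To pour, tip the mouth down
- scoop_lip (a point): middle of the pouring edge at the scoop's mouth (scoop frame -55, 0, 11 mm)
- scoop_grip (a point): grip point on the scoop's handle, a square post 22 x 22 mm in section from z = 0 to 105 mm, 11 mm behind the back wall; this point is at (75, 0, 84) mm in the scoop frame
- scoop_mid (a point): middle of the scoop's whole footprint, on its underside (scoop frame 16, 0, 0 mm)
- pad: black rubber parking pad on the bench, 200 x 140 mm (x, y), 4 mm thick, fixed; origin under its middle; the scoop starts on it
- feeder: fixed feeder: grey base plate 120 x 120 x 8 mm carrying a narrow clear jar (outer diameter 56, inner 48 mm, inner floor at z = 12, mouth at z = 80 mm) with a wide steel funnel fixed over its mouth. Origin under the middle of the plate, z up along the common axis
- funnel_rim (a point): centre of the funnel's upper rim, 155 mm above the bench; the rim is 150 mm in diameter, the funnel narrows to a spout of 50 mm inner diameter at z = 79 mm
- bin: open blue bin, outer 100 x 110 mm (x, y), 45 mm high, walls 4 mm, fixed; origin under its middle
- switchbox: yellow switch box 70 x 70 mm, 40 mm high, fixed, with the red mushroom plunger standing up from it; origin under its middle
- plunger_top (a point): centre of the top face of the red mushroom plunger (36 mm in diameter), 76 mm above the bench when released; moves with it
- plunger (a joint): stroke of the sprung plunger in m: 0 released, 0.018 pressed fully down against its stop; about 8 N holds it down, it springs back by itself
- housing_a: bystander: cream instrument housing 90 x 80 x 62 mm with a blue circuit board on top (77 mm in all); origin under its middle
- housing_b: bystander: cream instrument housing 90 x 80 x 62 mm; origin under its middle
- spool: bystander: solder spool, 52 mm in diameter, 48 mm high, standing; origin under its middle
- glue: bystander: small glue bottle, 34 mm in diameter, 75 mm high, standing; origin under its middle

How it is judged (in metres and radians):
On the way, in this order (a step that is already met when the one before it is completed fails the run):
1. all the white spacers lie in the scoop together (x of w0 in the frame of scoop between -0.056 and 0.053 m and y of w0 in the frame of scoop between -0.047 and 0.047 m and z of w0 in the frame of scoop between 0 and 0.045 m and x of w1 in the frame of scoop between -0.056 and 0.053 m and y of w1 in the frame of scoop between -0.047 and 0.047 m and z of w1 in the frame of scoop between 0 and 0.045 m and x of w2 in the frame of scoop between -0.056 and 0.053 m and y of w2 in the frame of scoop between -0.047 and 0.047 m and z of w2 in the frame of scoop between 0 and 0.045 m and x of w3 in the frame of scoop between -0.056 and 0.053 m and y of w3 in the frame of scoop between -0.047 and 0.047 m and z of w3 in the frame of scoop between 0 and 0.045 m and x of w4 in the frame of scoop between -0.056 and 0.053 m and y of w4 in the frame of scoop between -0.047 and 0.047 m and z of w4 in the frame of scoop between 0 and 0.045 m), for 0.2 s.
2. the scoop is brought over the funnel (horizontal distance between scoop_lip and funnel_rim below 0.09 m and height (world z) of scoop_lip above 0.11 m).
3. all the white spacers are down in the jar (horizontal distance between each of w0, w1, w2, w3, w4 and feeder below 0.028 m and z of w0 in the frame of feeder between 0.005 and 0.082 m and z of w1 in the frame of feeder between 0.005 and 0.082 m and z of w2 in the frame of feeder between 0.005 and 0.082 m and z of w3 in the frame of feeder between 0.005 and 0.082 m and z of w4 in the frame of feeder between 0.005 and 0.082 m), for 0.2 s.
4. the plunger is pressed fully down (value of joint plunger above 0.0155 m), for 0.05 s.
At the end, for the whole second after the job is handed in: every white spacer in the jar below the funnel, every black foot in the blue bin, the scoop upright (within 0.1 rad) on its pad with its footprint's middle within 50 mm of the pad's, the plunger sprung back (under 4 mm), all at rest (all of step 3 and x of b0 in the frame of bin between -0.05 and 0.05 m and y of b0 in the frame of bin between -0.055 and 0.055 m and z of b0 in the frame of bin between 0 and 0.045 m and x of b1 in the frame of bin between -0.05 and 0.05 m and y of b1 in the frame of bin between -0.055 and 0.055 m and z of b1 in the frame of bin between 0 and 0.045 m and x of b2 in the frame of bin between -0.05 and 0.05 m and y of b2 in the frame of bin between -0.055 and 0.055 m and z of b2 in the frame of bin between 0 and 0.045 m and x of b3 in the frame of bin between -0.05 and 0.05 m and y of b3 in the frame of bin between -0.055 and 0.055 m and z of b3 in the frame of bin between 0 and 0.045 m and linear speed of each of w0, w1, w2, w3, w4, b0, b1, b2, b3, scoop below 0.03 m/s and horizontal distance between scoop_mid and pad below 0.05 m and angle between scoop's own z axis and vertical below 0.1 rad and height (world z) of scoop below 0.015 m and value of joint plunger below 0.004 m); the robot touches nothing.
It fails at once if a bystander is shifted by more than 40 mm or tipped (distance of any of housing_a, housing_b, spool, glue from where it was at the start of the episode above 0.04 m or angle between any of housing_a, housing_b, spool, glue's own z axis and vertical above 0.5 rad).
Of w0, w1, w2, w3, w4 only 3 to 5 are there at a start; the rules pass over those that are not, and their reading is None.
Of b0, b1, b2, b3 only 2 to 3 are there at a start; the rules pass over those that are not, and their reading is None.
At some moment in a run one of w0, w1, w2, w3, w4, b0, b1, b2, b3 may be knocked a few centimetres aside while the robot is not near it.
It also fails if it takes over 210 s, if anything falls off the work surface, if the arm or the gripper's body presses on something with over 40 N, if the wrist force passes 120 N, or if a joint passes its speed limit or range.

ROBOT

A 6-joint arm with a two-finger parallel gripper is mounted at the origin on the work surface. World frame = base frame: x ahead of the robot, y to its left, z up, the work surface at z = 0. Lengths are in mm, angles in rad, forces in N, time in s.
With the tool pointing down it reaches from about 325 to 925 mm from the base axis. Payload 3.1 kg.
Tool frame: the origin (TCP) lies between the finger pads; the fingertips stand 22 mm ahead of it and the grasp point (between the pads) lies 3 mm ahead of it; z points along the fingers, y is the line along which they close (so a half turn about z gives the same grasp; the last joint's range is limited). The gripper opens to 85 mm and grips with 20 to 120 N. Pads are 22 mm wide; open, the fingers measure 114 mm over their backs; the gripper's body (76 mm by 85 mm) begins 54 mm behind the grasp point. The pads swing forward as they close: fully open they stand 13 mm farther back than shut.
Start: joints at [-1.459, 0.217, 1.613, -0, 1.311, -0.112], TCP at [138.731, -609.42, 253.3] pointing down, gripper open.
Joint ranges: [-2.75, 2.75], [-0.78, 2.1], [0.31, 2.55], [-1.13, 4.27], [0.13, 2.63], [-2.58, 2.58]. Speed limits (rad/s): [2.79, 2.79, 3.14, 3.14, 3.14, 3.14].

INTERFACE

Orientations are given as a 3x3 rotation matrix whose columns are the frame's x, y, z axes.
In Python, from station import arm gives the robot as it stands. The module is installed in compiled form; this text tells all that it offers.
- The arm moves only by the tool send_rows, never from a script. Its arguments are lists of equal length, an entry for each row: "linear": the shift along the world's x, y, z in m, a list of three; "turn": the turn, a rotation vector about the world's x, y, z in degrees, a list of three; "hand": the opening, from 0 (shut) to 1 (fully open). A call has 1 to 20 rows; each row is the pose to reach, as a shift and turn from the pose commanded when the call began; what a row does not reach only later rows make up. A row lasts 1/10 s, in which the tool goes at most 50 mm and 8.59 degrees, less where a joint would pass 70% of its speed; a pose out of reach is approached as far as the arm can. A call with a gripper value outside its range is refused whole. The fingers move at their own pace and stop on an object; "force" is the grip in N (left out, the last holds). Time passes only in rows, so rows that repeat a pose let the fingers close. It gives the time, the measured TCP pose, the force, the opening and the grip force at its end, in the units of the state.
- arm.read_state(): the state, without advancing time (a new reading comes with each control period).
- arm.capture(name): name is "scene" or "top" or "wrist"; returns the picture (400x640x3 uint8, red, green, blue); there is no depth.
- arm.calibration(name): a dict with "fov_y" (degrees; the focal length in pixels is half the picture's height over the tangent of half this angle, whatever the lens; pixels are square), "cx", "cy" (the principal point, pixels), "world_from_camera" (4x4, takes a point from camera to world coordinates). Camera axes: x right, y down, z forward; pixel columns grow to the right and rows downward; lengths in mm; the calibration is good to about 2 mm. A picture is of the moment at which its call begins: read the wrist's pose just before it. calibration takes no time and is no camera call; for the wrist camera it gives the pose at the moment of the call.
- arm.hand_in(): hands the job in; it is judged then, once.
The state is a dict: "time": time; "joints": joint angles; "qvel": joint speeds; "tau": joint torques, N m; "ee_pos": TCP position; "tcp_rot": TCP orientation; "force": force on the tool from outside, world axes, zero at the start; "torque": the same for the moment, N m; "gripper_width": finger opening in mm; "finger_force": force on a finger pad.
Only numpy, scipy, OpenCV 4.12 (cv2) and the standard library are available. Lean on these libraries where they do the work, as an engineer would, in place of code of your own. Each camera call takes 0.05 s, during which the arm holds its last target. There are 200 camera calls.

## Working session

There is one attempt and no reset: what is moved stays moved. The work goes in short steps, Python scripts to look and compute and a tool call to move; the robot and the scene stay as the last step left them, time stands still between calls to the robot, and variables do not carry over. Pictures are saved under pics/ and viewed, at most 14 in all, crops included, and the job is handed in when it is done.

Besides the shell and the picture viewer there is one more tool, called after "Request:" as a command line: name --argument value ..., lists and objects as JSON in quotes. send_rows: Moves the arm, as the interface text tells. Its arguments: {"type":"object","properties":{"linear":{"type":"array","items":{"type":"array","items":{"type":"number"}}},"turn":{"type":"array","items":{"type":"array","items":{"type":"number"}}},"hand":{"type":"array","items":{"type":"number"}},"force":{"type":"number"}},"required":["linear","turn","hand"]}

```bash
mkdir -p pics; ls
cat > h.py <<'E'
import numpy as np, cv2
from station import arm
def snap(n,f):
    im=arm.capture(n); cv2.imwrite(f'pics/{f}.png',im[:,:,::-1]); return im
def px2w(cal,u,v,z):
    f=200/np.tan(np.radians(cal['fov_y'])/2)
    T=np.array(cal['world_from_camera']); d=T[:3,:3]@np.array([(u-cal['cx'])/f,(v-cal['cy'])/f,1]); o=T[:3,3]
    return o+d*(z-o[2])/d[2]
def w2px(cal,p):
    f=200/np.tan(np.radians(cal['fov_y'])/2)
    T=np.array(cal['world_from_camera']); q=T[:3,:3].T@(np.array(p)-T[:3,3]); return q[:2]/q[2]*f+[cal['cx'],cal['cy']]
E
python3 - <<'E'
from h import *
np.set_printoptions(precision=3,suppress=True)
s=arm.read_state(); print(s)
for n in ('scene','top'):
    snap(n,n+'0'); print(n,arm.calibration(n))
E
```

```text
pics
{'time': 0.0, 'joints': array([-1.459,  0.218,  1.615, -0.   ,  1.311, -0.112]), 'qvel': array([ 0.001, -0.001, -0.001, -0.   ,  0.001, -0.001]), 'tau': array([ -0.003, -39.685, -30.386,  -0.   ,   0.01 ,  -0.   ]), 'ee_pos': array([ 138.63 , -608.651,  251.955]), 'tcp_rot': array([[ 0.975,  0.222, -0.   ],
       [ 0.222, -0.975,  0.002],
       [ 0.   , -0.002, -1.   ]]), 'force': array([ 0.053,  0.287, -0.175]), 'torque': array([0.023, 0.039, 0.021]), 'finger_force': 0.0, 'gripper_width': 85.0849905561185}
scene {'fov_y': 50.322587459512135, 'cx': 319.055311343248, 'cy': 198.1492259872338, 'world_from_camera': array([[   0.662,    0.441,   -0.606, 1073.472],
       [   0.749,   -0.389,    0.536, -468.472],
       [   0.001,   -0.809,   -0.588,  635.527],
       [   0.   ,    0.   ,    0.   ,    1.   ]])}
top {'fov_y': 57.930424430542786, 'cx': 319.86164246146234, 'cy': 197.28204378114435, 'world_from_camera': array([[  -0.009,   -0.993,    0.121,  435.691],
       [  -0.999,    0.014,    0.034,  -20.204],
       [  -0.036,   -0.121,   -0.992, 1050.705],
       [   0.   ,    0.   ,    0.   ,    1.   ]])}
```

View pics/top0.png

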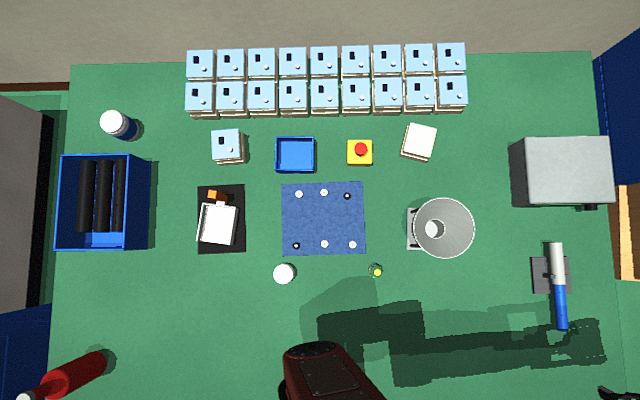

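View pics/scene0.png

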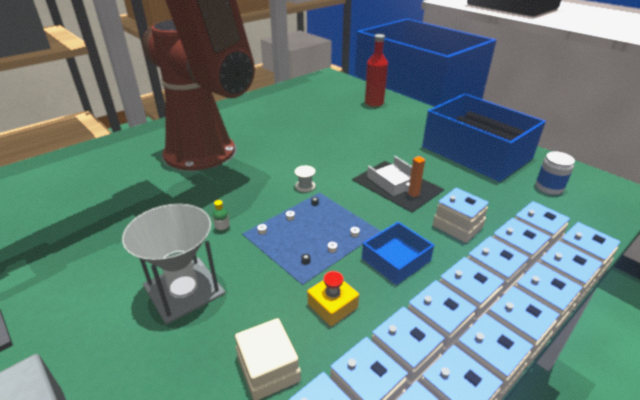

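Run:
```python
from h import *
np.set_printoptions(precision=1,suppress=True)
im=cv2.imread('pics/top0.png'); c=arm.calibration('top')
hsv=cv2.cvtColor(im,cv2.COLOR_BGR2HSV)
x0,y0,x1,y1=284,184,364,254
r=hsv[y0:y1,x0:x1]
for n,m in (('white',(r[:,:,1]<70)&(r[:,:,2]>140)),('black',(r[:,:,2]<60))):
    k,l,st,ce=cv2.connectedComponentsWithStats(m.astype(np.uint8))
    for i in range(1,k):
        if st[i,4]>8:
            u,v=ce[i]+[x0,y0]; print(n,st[i],(u,v),px2w(c,u,v,14))
for n,u,v,z in (('mat tl',281,184,2),('mat tr',363,181,2),('mat bl',281,255,2),('mat br',366,255,2),('plung',361,149,76),('rim c',444,228,155),('spool',284,273,48),('glue',376,270,75),('bin',295,155,45),('handle',216,195,105),('padTL',199,186,4),('padTR',244,184,4),('padBL',197,253,4),('padBR',245,252,4),('rimL',412,228,155),('rimR',475,228,155),('rimT',444,198,155),('rimB',444,258,155)):
    print(n,px2w(c,u,v,z))
a=cv2.resize(im[175:265,190:290],None,fx=6,fy=6,interpolation=cv2.INTER_CUBIC)
cv2.imwrite('pics/c1.png',a)
```

```text
white [36  5  8  7 44] (np.float64(323.6590909090909), np.float64(191.97727272727272)) [577.9   4.5  14. ]
white [11  6  8  8 50] (np.float64(298.5), np.float64(193.64)) [574.   77.6  14. ]
white [61 10  4  3  9] (np.float64(346.6666666666667), np.float64(195.11111111111111)) [567.8 -61.8  14. ]
white [37 56  8  8 49] (np.float64(324.0816326530612), np.float64(243.24489795918367)) [430.6   4.9  14. ]
white [65 57  8  7 48] (np.float64(352.25), np.float64(244.0)) [427.7 -75.1  14. ]
white [10 60  4  3 10] (np.float64(295.5), np.float64(245.2)) [425.8  86.5  14. ]
black [60  9  7  6 18] (np.float64(346.77777777777777), np.float64(195.83333333333334)) [565.7 -62.1  14. ]
black [ 9 59  7  6 21] (np.float64(296.4761904761905), np.float64(245.14285714285714)) [425.9  83.7  14. ]
mat tl [605.1 130.4   2. ]
mat tr [ 610.3 -110.8    2. ]
mat bl [398.1 129.7   2. ]
mat br [ 396.1 -114.3    2. ]
plung [ 687.3 -101.    76. ]
rim c [ 465.5 -292.   155. ]
spool [351.  114.6  48. ]
glue [ 359.5 -133.1   75. ]
bin [681.3  84.4  45. ]
handle [561.3 289.7 105. ]
padTL [602.4 374.5   4. ]
padTR [606.4 240.    4. ]
padBL [405.8 374.2   4. ]
padBR [407.5 233.8   4. ]
rimL [ 466.4 -214.5  155. ]
rimR [ 464.7 -366.6  155. ]
rimT [ 539.3 -295.7  155. ]
rimB [ 393.2 -288.3  155. ]
```

View pics/c1.png

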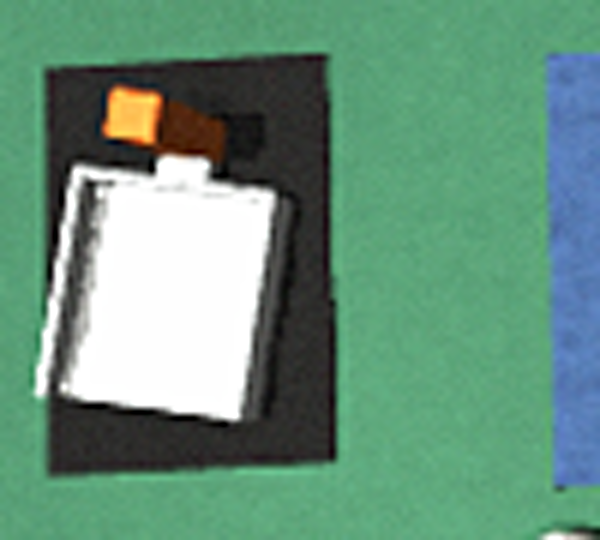

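Top view: 4 white spacers at about (299,194), (324,192), (324,243) and (352,244). 2 black feet at (347,196) and (296,245). The scoop's handle is at (212,194) with its mouth toward the robot, yaw about -10°. Funnel at (444,228), plunger at (361,149). The scene view agrees with these counts. I'm starting with the black foot at (566,-62).

Request:
send_rows --linear '[[0.427,0.547,-0.05],[0.427,0.547,-0.05],[0.427,0.547,-0.05],[0.427,0.547,-0.05],[0.427,0.547,-0.05],[0.427,0.547,-0.05],[0.427,0.547,-0.05],[0.427,0.547,-0.05],[0.427,0.547,-0.05],[0.427,0.547,-0.05],[0.427,0.547,-0.05],[0.427,0.547,-0.05],[0.427,0.547,-0.05],[0.427,0.547,-0.05],[0.427,0.547,-0.05],[0.427,0.547,-0.05],[0.427,0.547,-0.153],[0.427,0.547,-0.153],[0.427,0.547,-0.153],[0.427,0.547,-0.153]]' --turn '[[0,0,67],[0,0,67],[0,0,67],[0,0,67],[0,0,67],[0,0,67],[0,0,67],[0,0,67],[0,0,67],[0,0,67],[0,0,67],[0,0,67],[0,0,67],[0,0,67],[0,0,67],[0,0,67],[0,0,67],[0,0,67],[0,0,67],[0,0,67]]' --hand '[0.5,0.5,0.5,0.5,0.5,0.5,0.5,0.5,0.5,0.5,0.5,0.5,0.5,0.5,0.5,0.5,0.5,0.5,0.5,0.5]' --force 30

```text
time: 2.1
ee_pos: [563.8, -63.2, 99.2]
tcp_rot: [[0.178, 0.984, -0.004], [0.984, -0.178, 0.001], [0.0, -0.004, -1.0]]
force: [1.4, -0.6, 1.1]
gripper_width: 42.7
finger_force: 0.0
```

Run:
```python
from h import *
np.set_printoptions(precision=3,suppress=True)
s=arm.read_state(); print(s['time'],s['joints'],s['ee_pos'],s['tcp_rot'],s['gripper_width'],s['force'])
c=arm.calibration('wrist'); snap('wrist','w1')
for p in [(566,-62,16),(578,4.5,16),(430.6,4.9,16)]: print(w2px(c,p))
```

```text
2.1 [-0.235  0.279  1.854 -0.     1.012 -0.056] [563.753 -63.24   99.151] [[ 0.178  0.984 -0.004]
 [ 0.984 -0.178  0.001]
 [ 0.    -0.004 -1.   ]] 42.72684172943152 [ 1.426 -0.642  1.106]
[321.112 213.247]
[321.284 121.781]
[123.047 158.566]
```

View pics/w1.png

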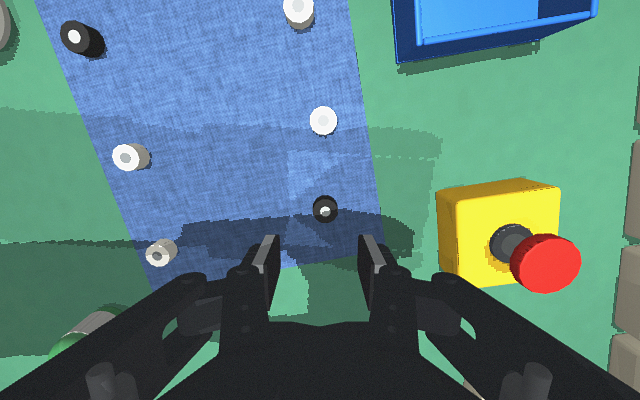

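The wrist view confirms the layout to within about 3 mm. The foot shows at (325,208), 4 px right of and above the prediction.

Request:
send_rows --linear '[[0.003,0.003,-0.04],[0.003,0.003,-0.074],[0.003,0.003,-0.074],[0.003,0.003,-0.074],[0.003,0.003,-0.074],[0.003,0.003,-0.074],[0.003,0.003,-0.074],[0.003,0.003,-0.074],[0.003,0.003,-0.074],[0.003,0.003,-0.03],[0.003,0.003,0.02],[0.003,0.003,0.02]]' --turn '[[0,0,0],[0,0,0],[0,0,0],[0,0,0],[0,0,0],[0,0,0],[0,0,0],[0,0,0],[0,0,0],[0,0,0],[0,0,0],[0,0,0]]' --hand '[0.5,0.5,0.5,0.5,0,0,0,0,0,0,0,0]'

```text
time: 3.35
ee_pos: [575.6, -60.9, 130.1]
tcp_rot: [[0.177, 0.984, 0.018], [0.984, -0.176, -0.004], [-0.001, 0.018, -1.0]]
force: [0.8, -0.4, 0.2]
gripper_width: 18.0
finger_force: 29.4
```

Request:
send_rows --linear '[[0.112,0.163,0.01],[0.112,0.163,0.01],[0.112,0.163,0.01],[0.112,0.163,0.01],[0.112,0.163,0.01],[0.112,0.163,-0.03],[0.112,0.163,-0.065],[0.112,0.163,-0.065],[0.112,0.163,-0.065],[0.112,0.163,-0.065],[0.112,0.163,-0.065],[0.112,0.163,-0.065],[0.112,0.163,-0.065]]' --turn '[[0,0,0],[0,0,0],[0,0,0],[0,0,0],[0,0,0],[0,0,0],[0,0,0],[0,0,0],[0,0,0],[0,0,0],[0,0,0],[0,0,0],[0,0,0]]' --hand '[0,0,0,0,0,0,0,0,0,0.4,0.4,0.4,0.4]'

```text
time: 4.65
ee_pos: [681.6, 103.5, 56.8]
tcp_rot: [[0.177, 0.984, 0.002], [0.984, -0.177, 0.0], [0.001, 0.002, -1.0]]
force: [0.4, -0.4, -0.2]
gripper_width: 33.9
finger_force: 0.0
```

Request:
send_rows --linear '[[0,0,0.04],[0,0,0.075],[-0.254,-0.018,0.075],[-0.254,-0.018,0.075],[-0.254,-0.018,0.075],[-0.254,-0.018,0.075],[-0.254,-0.018,0.075],[-0.254,-0.018,0.075],[-0.254,-0.018,0.035],[-0.254,-0.018,0.0],[-0.254,-0.018,0.0]]' --turn '[[0,0,0],[0,0,0],[0,0,0],[0,0,0],[0,0,0],[0,0,0],[0,0,0],[0,0,0],[0,0,0],[0,0,0],[0,0,0]]' --hand '[0.4,0.4,0.4,0.5,0.5,0.5,0.5,0.5,0.5,0.5,0.5]'

```text
time: 5.75
ee_pos: [422.9, 85.4, 51.8]
tcp_rot: [[0.177, 0.984, -0.009], [0.984, -0.177, -0.0], [-0.002, -0.009, -1.0]]
force: [-0.3, -0.1, -0.1]
gripper_width: 42.4
finger_force: 0.0
```

```bash
cat > look.py <<'E'
from h import *
np.set_printoptions(precision=1,suppress=True)
c=arm.calibration('top'); im=arm.capture('top')
import sys; cv2.imwrite(f'pics/{sys.argv[1]}.png',im[:,:,::-1])
hsv=cv2.cvtColor(im,cv2.COLOR_RGB2HSV); x0,y0,x1,y1=190,130,366,258; r=hsv[y0:y1,x0:x1]
for n,m,lo in (('white',(r[:,:,1]<70)&(r[:,:,2]>140),20),('dark',(r[:,:,2]<60),12)):
    k,l,st,ce=cv2.connectedComponentsWithStats(m.astype(np.uint8))
    for i in range(1,k):
        if lo<st[i,4]<80: u,v=ce[i]+[x0,y0]; print(n,st[i,4],np.array([u,v]),px2w(c,u,v,14)[:2])
s=arm.read_state(); print(s['time'],s['ee_pos'],s['gripper_width'])
E
python3 look.py t1
```

```text
white 55 [230.2 161.4] [672.9 279.7]
white 47 [323.7 192. ] [577.9   4.4]
white 50 [298.5 193.6] [574.   77.6]
white 40 [324.  243.3] [430.3   5.1]
white 48 [352.2 244. ] [427.7 -75.1]
dark 33 [221.  139.8] [739.1 308.8]
dark 15 [283.5 138.1] [740.5 121.9]
dark 24 [301.3 138.2] [739.4  69. ]
dark 27 [277.1 154.1] [692.6 140.7]
dark 14 [291.4 158.4] [679.   98.4]
dark 26 [300.5 171. ] [640.7  71.6]
dark 31 [301.6 224.5] [484.4  68.7]
dark 64 [255.5 246.1] [424.2 201.5]
5.8 [425.   85.5  53.9] 42.59738265778424
```

Request:
send_rows --linear '[[0,0,-0.029],[0,0,-0.029],[0,0,-0.029],[0,0,-0.029],[0,0,-0.029],[0,0,-0.029],[0,0,-0.029],[0,0,0.02],[0,0,0.065],[0,0,0.065]]' --turn '[[0,0,0],[0,0,0],[0,0,0],[0,0,0],[0,0,0],[0,0,0],[0,0,0],[0,0,0],[0,0,0],[0,0,0]]' --hand '[0.5,0.5,0,0,0,0,0,0,0,0]'

```text
time: 6.8
ee_pos: [432.6, 85.9, 127.3]
tcp_rot: [[0.177, 0.984, 0.015], [0.984, -0.177, 0.001], [0.003, 0.015, -1.0]]
force: [2.0, 0.1, -0.6]
gripper_width: 17.9
finger_force: 29.5
```

Request:
send_rows --linear '[[0.254,-0.022,0.01],[0.254,-0.022,0.01],[0.254,-0.022,0.01],[0.254,-0.022,0.01],[0.254,-0.022,0.01],[0.254,-0.022,0.01],[0.254,-0.022,0.01],[0.254,-0.022,-0.03],[0.254,-0.022,-0.065],[0.254,-0.022,-0.065],[0.254,-0.022,-0.065],[0.254,-0.022,-0.065],[0.254,-0.022,-0.065],[0.254,-0.022,-0.065]]' --turn '[[0,0,0],[0,0,0],[0,0,0],[0,0,0],[0,0,0],[0,0,0],[0,0,0],[0,0,0],[0,0,0],[0,0,0],[0,0,0],[0,0,0],[0,0,0],[0,0,0]]' --hand '[0,0,0,0,0,0,0,0,0,0,0.4,0.4,0.4,0.4]'

```text
time: 8.2
ee_pos: [682.3, 63.6, 57.9]
tcp_rot: [[0.177, 0.984, 0.004], [0.984, -0.177, -0.0], [0.001, 0.004, -1.0]]
force: [-0.2, 0.2, 1.6]
gripper_width: 34.1
finger_force: 0.0
```

Request:
send_rows --linear '[[0,0,0.04],[0,0,0.075],[-0.102,-0.058,0.075],[-0.102,-0.058,0.075],[-0.102,-0.058,0.075],[-0.102,-0.058,0.035],[-0.102,-0.058,0.0],[-0.102,-0.058,-0.029],[-0.102,-0.058,-0.029],[-0.102,-0.058,-0.029],[-0.102,-0.058,-0.029],[-0.102,-0.058,-0.029],[-0.102,-0.058,-0.029],[-0.102,-0.058,-0.029],[-0.102,-0.058,0.02],[-0.102,-0.058,0.065],[-0.102,-0.058,0.065]]' --turn '[[0,0,0],[0,0,0],[0,0,0],[0,0,0],[0,0,0],[0,0,0],[0,0,0],[0,0,0],[0,0,0],[0,0,0],[0,0,0],[0,0,0],[0,0,0],[0,0,0],[0,0,0],[0,0,0],[0,0,0]]' --hand '[0.4,0.4,0.4,0.5,0.5,0.5,0.5,0.5,0.5,0,0,0,0,0,0,0,0]'

```text
time: 9.9
ee_pos: [584.4, 5.1, 127.9]
tcp_rot: [[0.177, 0.984, 0.014], [0.984, -0.177, -0.002], [0.001, 0.014, -1.0]]
force: [0.9, -0.3, 0.4]
gripper_width: 18.3
finger_force: 29.5
```

```bash
python3 look.py t2
python3 - <<'E'
from h import *
c=arm.calibration('top')
for u,v,z in [(212,194,109),(215,242.7,14),(196.5,240.3,39)]: print(px2w(c,u,v,z))
cv2.imwrite('pics/c2.png',cv2.resize(cv2.imread('pics/t2.png')[125:265,190:370],None,fx=4,fy=4,interpolation=cv2.INTER_CUBIC))
E
```

```text
white 57 [230.2 161.5] [672.8 279.7]
white 50 [298.5 193.6] [574.   77.6]
white 42 [352.2 244.2] [427.2 -74.8]
dark 32 [221.1 139.8] [739.3 308.6]
dark 27 [302.1 138.9] [737.1  66.4]
dark 25 [277. 155.] [689.8 140.9]
dark 29 [350.2 170.7] [639.3 -73.3]
dark 32 [333.9 253. ] [402.8 -22.6]
9.95 [582.2   5.2 124.8] 18.3358121594878
[563.64554264 299.22816102 109.        ]
[435.00068194 318.871557    14.        ]
[442.21023344 363.54397701  39.        ]
```

View pics/c2.png

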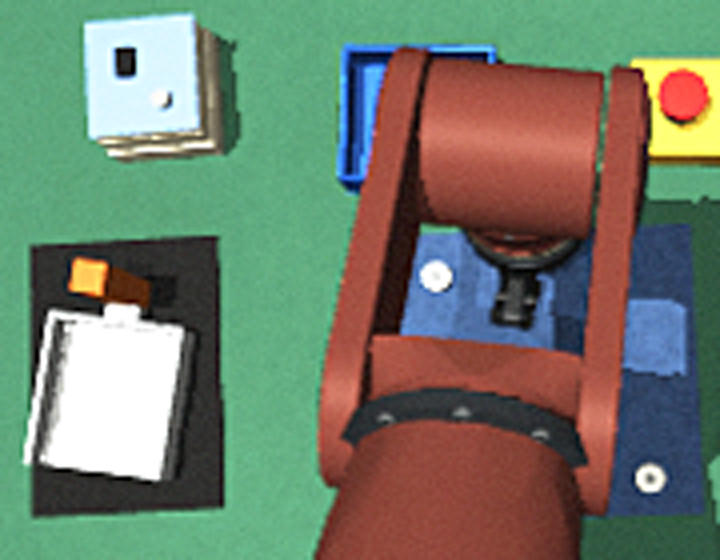

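Request:
send_rows --linear '[[-0.078,0.325,0.03],[-0.078,0.325,0.03],[-0.078,0.325,0.03],[-0.078,0.325,0.03],[-0.078,0.325,0.03],[-0.078,0.325,0.03],[-0.078,0.325,0.03],[-0.078,0.325,0.03],[-0.078,0.325,0.03],[-0.078,0.325,-0.01],[-0.078,0.325,-0.05],[-0.078,0.325,-0.064],[-0.078,0.325,-0.064],[-0.078,0.325,-0.064],[-0.078,0.325,-0.064],[-0.078,0.325,-0.064],[-0.078,0.325,-0.064],[-0.078,0.325,-0.064]]' --turn '[[0,0,0],[0,0,0],[0,0,0],[0,0,0],[0,0,0],[0,0,0],[0,0,0],[0,0,0],[0,0,0],[0,0,0],[0,0,0],[0,0,0],[0,0,0],[0,0,0],[0,0,0],[0,0,0],[0,0,0],[0,0,0]]' --hand '[0,0,0,0,0,0,0,0,0,0,0,0,0,0,0.35,0.35,0.35,0.35]'

```text
time: 11.75
ee_pos: [501.3, 330.9, 57.3]
tcp_rot: [[0.177, 0.984, 0.002], [0.984, -0.177, 0.001], [0.001, 0.001, -1.0]]
force: [-0.6, 1.3, 0.1]
gripper_width: 29.9
finger_force: 0.0
```

Request:
send_rows --linear '[[0,0,0.05],[0,0,0.094],[0.074,-0.252,0.094],[0.074,-0.252,0.094],[0.074,-0.252,0.094],[0.074,-0.252,0.094],[0.074,-0.252,0.094],[0.074,-0.252,0.094],[0.074,-0.252,0.05],[0.074,-0.252,0.0],[0.074,-0.252,0.0],[0.074,-0.252,-0.03],[0.074,-0.252,-0.03],[0.074,-0.252,-0.03],[0.074,-0.252,-0.03],[0.074,-0.252,-0.03],[0.074,-0.252,-0.03],[0.074,-0.252,0.02],[0.074,-0.252,0.064],[0.074,-0.252,0.064]]' --turn '[[0,0,0],[0,0,0],[0,0,0],[0,0,0],[0,0,0],[0,0,0],[0,0,0],[0,0,0],[0,0,0],[0,0,0],[0,0,0],[0,0,0],[0,0,0],[0,0,0],[0,0,0],[0,0,0],[0,0,0],[0,0,0],[0,0,0],[0,0,0]]' --hand '[0.35,0.35,0.35,0.5,0.5,0.5,0.5,0.5,0.5,0.5,0.5,0.5,0,0,0,0,0,0,0,0]'

```text
time: 13.75
ee_pos: [580.8, 78.8, 128.7]
tcp_rot: [[0.177, 0.984, 0.016], [0.984, -0.177, 0.0], [0.003, 0.015, -1.0]]
force: [2.0, 0.2, 1.2]
gripper_width: 18.6
finger_force: 29.4
```

```bash
python3 look.py t3;python3 - <<'E'
from h import *
cv2.imwrite('pics/c3.png',cv2.resize(cv2.imread('pics/t3.png')[175:265,190:370],None,fx=4,fy=4,interpolation=cv2.INTER_CUBIC))
E
```

```text
white 50 [228.6 161.6] [672.4 284.6]
white 41 [324.  243.4] [430.1   5. ]
white 48 [352.2 244. ] [427.7 -75.1]
dark 32 [221.1 139.8] [739.3 308.6]
dark 18 [303.4 138.1] [739.6  62.6]
dark 41 [316.6 170.6] [641.1  24.6]
dark 16 [277.  185.4] [599.2 140.4]
dark 52 [287. 187.] [593.9 111.1]
dark 41 [297.8 252.9] [403.9  79.9]
13.8 [578.7  78.7 125.7] 18.187551063654958
```

View pics/c3.png

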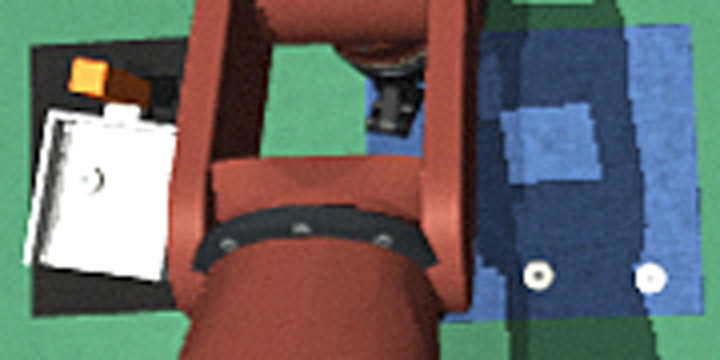

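Request:
send_rows --linear '[[-0.081,0.209,0.03],[-0.081,0.209,0.03],[-0.081,0.209,0.03],[-0.081,0.209,0.03],[-0.081,0.209,0.03],[-0.081,0.209,0.03],[-0.081,0.209,0.03],[-0.081,0.209,-0.01],[-0.081,0.209,-0.05],[-0.081,0.209,-0.064],[-0.081,0.209,-0.064],[-0.081,0.209,-0.064],[-0.081,0.209,-0.064],[-0.081,0.209,-0.064],[-0.081,0.209,-0.064],[-0.081,0.209,-0.064]]' --turn '[[0,0,0],[0,0,0],[0,0,0],[0,0,0],[0,0,0],[0,0,0],[0,0,0],[0,0,0],[0,0,0],[0,0,0],[0,0,0],[0,0,0],[0,0,0],[0,0,0],[0,0,0],[0,0,0]]' --hand '[0,0,0,0,0,0,0,0,0,0,0,0,0.35,0.35,0.35,0.35]'

```text
time: 15.4
ee_pos: [494.3, 287.9, 57.3]
tcp_rot: [[0.176, 0.984, 0.002], [0.984, -0.176, 0.001], [0.001, 0.001, -1.0]]
force: [-0.0, 0.7, -0.2]
gripper_width: 30.1
finger_force: 0.0
```

Request:
send_rows --linear '[[0,0,0.05],[0,0,0.094],[-0.062,-0.282,0.094],[-0.062,-0.282,0.094],[-0.062,-0.282,0.094],[-0.062,-0.282,0.094],[-0.062,-0.282,0.094],[-0.062,-0.282,0.094],[-0.062,-0.282,0.05],[-0.062,-0.282,0.0],[-0.062,-0.282,0.0],[-0.062,-0.282,-0.03],[-0.062,-0.282,-0.03],[-0.062,-0.282,-0.03],[-0.062,-0.282,-0.03],[-0.062,-0.282,-0.03],[-0.062,-0.282,-0.03],[-0.062,-0.282,0.02],[-0.062,-0.282,0.064],[-0.062,-0.282,0.064]]' --turn '[[0,0,0],[0,0,0],[0,0,0],[0,0,0],[0,0,0],[0,0,0],[0,0,0],[0,0,0],[0,0,0],[0,0,0],[0,0,0],[0,0,0],[0,0,0],[0,0,0],[0,0,0],[0,0,0],[0,0,0],[0,0,0],[0,0,0],[0,0,0]]' --hand '[0.35,0.35,0.35,0.5,0.5,0.5,0.5,0.5,0.5,0.5,0.5,0.5,0,0,0,0,0,0,0,0]'

```text
time: 17.4
ee_pos: [437.5, 4.8, 127.1]
tcp_rot: [[0.176, 0.984, 0.014], [0.984, -0.176, -0.002], [0.0, 0.015, -1.0]]
force: [0.8, -0.1, 1.3]
gripper_width: 17.9
finger_force: 29.4
```

```bash
python3 look.py t4
```

```text
white 54 [230.  161.5] [672.8 280.3]
dark 33 [221.  139.8] [739.1 308.8]
dark 13 [283.  138.2] [740.5 123.3]
dark 22 [302.6 138.2] [739.3  65. ]
dark 27 [277.1 154.1] [692.5 140.7]
dark 14 [314.  148.5] [707.4  31.6]
dark 14 [291.4 158.4] [679.   98.4]
dark 14 [303.7 160.4] [672.3  62. ]
dark 27 [300. 171.] [640.8  73. ]
dark 73 [294.1 242.3] [434.1  90.5]
dark 30 [325.9 220.9] [494.2  -0.9]
dark 23 [343.7 228.4] [472.1 -51.6]
dark 20 [341.2 248.3] [415.9 -43.6]
17.45 [435.4   5.1 124.6] 18.01779760101407
```

Request:
send_rows --linear '[[0.043,0.329,0.03],[0.043,0.329,0.03],[0.043,0.329,0.03],[0.043,0.329,0.03],[0.043,0.329,0.03],[0.043,0.329,0.03],[0.043,0.329,0.03],[0.043,0.329,0.03],[0.043,0.329,0.03],[0.043,0.329,-0.01],[0.043,0.329,-0.05],[0.043,0.329,-0.064],[0.043,0.329,-0.064],[0.043,0.329,-0.064],[0.043,0.329,-0.064],[0.043,0.329,-0.064],[0.043,0.329,-0.064],[0.043,0.329,-0.064],[0.043,0.329,-0.02],[0.043,0.329,0.03]]' --turn '[[0,0,0],[0,0,0],[0,0,0],[0,0,0],[0,0,0],[0,0,0],[0,0,0],[0,0,0],[0,0,0],[0,0,0],[0,0,0],[0,0,0],[0,0,0],[0,0,0],[0,0,0],[0,0,0],[0,0,0],[0,0,0],[0,0,0],[0,0,0]]' --hand '[0,0,0,0,0,0,0,0,0,0,0,0,0,0,0.35,0.35,0.35,0.35,0.35,0.35]'

```text
time: 19.45
ee_pos: [472.4, 333.4, 148.4]
tcp_rot: [[0.177, 0.984, -0.006], [0.984, -0.177, -0.003], [-0.004, -0.006, -1.0]]
force: [1.2, 0.8, 0.4]
gripper_width: 29.7
finger_force: 0.0
```

```bash
python3 look.py t5
```

```text
white 57 [230.2 161.5] [672.8 279.7]
white 26 [198.  229.5] [473.4 369.6]
white 48 [352.2 244. ] [427.7 -75.1]
dark 33 [221.  139.8] [739.1 308.8]
dark 21 [302.2 138.1] [739.5  66.3]
dark 24 [277.  155.5] [688.3 140.9]
dark 13 [291.3 158.4] [678.9  98.6]
dark 15 [303.8 160.3] [672.6  61.8]
dark 32 [192.6 237.2] [451.2 384.7]
19.5 [478.9 337.1 160.4] 29.943722470530666
```

Request:
send_rows --linear '[[-0.046,-0.409,0],[-0.046,-0.409,0],[-0.046,-0.409,0],[-0.046,-0.409,0],[-0.046,-0.409,0],[-0.046,-0.409,0],[-0.046,-0.409,0],[-0.046,-0.409,0],[-0.046,-0.409,0],[-0.046,-0.409,0],[-0.046,-0.409,-0.05],[-0.046,-0.409,-0.09],[-0.046,-0.409,-0.124],[-0.046,-0.409,-0.124],[-0.046,-0.409,-0.124],[-0.046,-0.409,-0.124]]' --turn '[[0,0,0],[0,0,0],[0,0,0],[0,0,0],[0,0,0],[0,0,0],[0,0,0],[0,0,0],[0,0,0],[0,0,0],[0,0,0],[0,0,0],[0,0,0],[0,0,0],[0,0,0],[0,0,0]]' --hand '[0.35,0.5,0.5,0.5,0.5,0.5,0.5,0.5,0.5,0.5,0.5,0.5,0.5,0.5,0.5,0.5]'

```text
time: 21.1
ee_pos: [429.0, -73.3, 26.6]
tcp_rot: [[0.175, 0.985, 0.0], [0.985, -0.175, 0.0], [0.0, -0.0, -1.0]]
force: [0.4, -0.6, 0.2]
gripper_width: 42.6
finger_force: 0.0
```

Request:
send_rows --linear '[[0,0,0],[0,0,0],[0,0,0],[0,0,0],[0,0,0.05],[0,0,0.1],[0,0,0.124],[0,0,0.124]]' --turn '[[0,0,0],[0,0,0],[0,0,0],[0,0,0],[0,0,0],[0,0,0],[0,0,0],[0,0,0]]' --hand '[0,0,0,0,0,0,0,0]'

```text
time: 21.9
ee_pos: [432.1, -75.8, 154.8]
tcp_rot: [[0.177, 0.984, 0.01], [0.984, -0.177, -0.004], [-0.002, 0.01, -1.0]]
force: [0.3, 0.4, -0.6]
gripper_width: 18.3
finger_force: 29.5
```

Request:
send_rows --linear '[[0.04,0.366,0],[0.04,0.366,0],[0.04,0.366,0],[0.04,0.366,0],[0.04,0.366,0],[0.04,0.366,0],[0.04,0.366,0],[0.04,0.366,0],[0.04,0.366,0],[0.04,0.366,0],[0.04,0.366,-0.05],[0.04,0.366,-0.094],[0.04,0.366,-0.094],[0.04,0.366,-0.094],[0.04,0.366,-0.094],[0.04,0.366,-0.094],[0.04,0.366,-0.094],[0.04,0.366,-0.094],[0.04,0.366,-0.05],[0.04,0.366,0]]' --turn '[[0,0,0],[0,0,0],[0,0,0],[0,0,0],[0,0,0],[0,0,0],[0,0,0],[0,0,0],[0,0,0],[0,0,0],[0,0,0],[0,0,0],[0,0,0],[0,0,0],[0,0,0],[0,0,0],[0,0,0],[0,0,0],[0,0,0],[0,0,0]]' --hand '[0,0,0,0,0,0,0,0,0,0,0,0,0,0,0.35,0.35,0.35,0.35,0.35,0.35]'

```text
time: 23.9
ee_pos: [466.4, 290.6, 148.9]
tcp_rot: [[0.176, 0.984, -0.006], [0.984, -0.176, -0.003], [-0.004, -0.005, -1.0]]
force: [1.7, 0.4, 0.4]
gripper_width: 30.0
finger_force: 0.0
```

Request:
send_rows --linear '[[-0.03,-0.05,0.05],[-0.03,-0.1,0.1],[-0.03,-0.1,0.1],[-0.03,-0.1,0.1],[-0.03,-0.1,0.1],[-0.03,-0.1,0.1]]' --turn '[[0,0,0],[0,0,0],[0,0,0],[0,0,0],[0,0,0],[0,0,0]]' --hand '[0.35,0.5,1,1,1,1]'

```text
time: 24.5
ee_pos: [438.1, 191.9, 249.4]
tcp_rot: [[0.176, 0.984, -0.002], [0.984, -0.176, 0.0], [-0.0, -0.002, -1.0]]
force: [-0.3, 0.6, -0.1]
gripper_width: 85.4
finger_force: 0.0
```

Run:
```python
from h import *
c=arm.calibration('wrist'); a=snap('wrist','w6'); t=snap('top','t6')
np.save('c6.npy',np.array(c['world_from_camera'])); print(c['fov_y'],c['cx'],c['cy'])
t=cv2.resize(t[125:265,185:310,::-1],None,fx=400/140,fy=400/140,interpolation=cv2.INTER_CUBIC)
a=a[:,:,::-1]; cv2.imwrite('pics/m6.png',np.hstack([a[:,:440],t[:400]]))
print(a.shape,t.shape,w2px(c,(563.6,299.2,109)),w2px(c,(435,318.9,15)))
```

```text
71.6486034527434 318.466886134014 201.55646550200134
(400, 640, 3) (400, 357, 3) [441.59852287  51.26237653] [297.10258665  75.48954076]
```

View pics/m6.png

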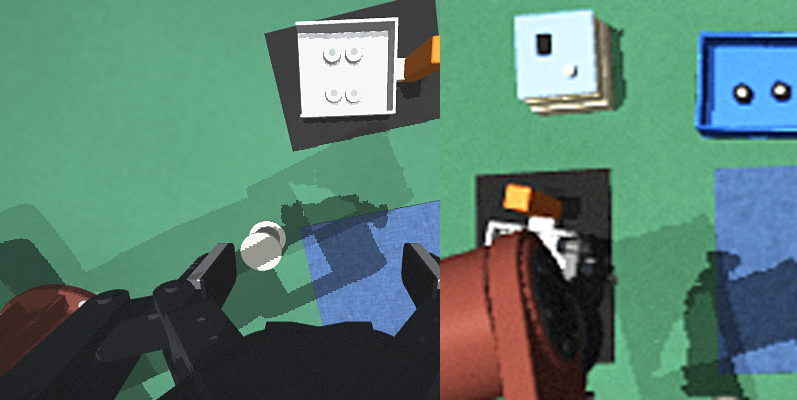

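The wrist view shows 4 spacers standing in the scoop, around (332,52) to (353,95). The top crop shows both feet in the bin. Next I grasp the handle.

Request:
send_rows --linear '[[0.05,0.05,0],[0.1,0.1,-0.03],[0.125,0.108,-0.07],[0.125,0.108,-0.09],[0.125,0.108,-0.09],[0.125,0.108,-0.13],[0.125,0.108,-0.16],[0.125,0.108,-0.16],[0.125,0.108,-0.16],[0.125,0.108,-0.16]]' --turn '[[0,0,1.3],[0,0,1.3],[0,0,1.3],[0,0,1.3],[0,0,1.3],[0,0,1.3],[0,0,1.3],[0,0,1.3],[0,0,1.3],[0,0,1.3]]' --hand '[0.8,0.8,0.8,0.8,0.8,0.8,0.8,0.8,0.8,0.8]'

```text
time: 25.6
ee_pos: [565.1, 300.4, 93.0]
tcp_rot: [[0.154, 0.988, 0.004], [0.988, -0.154, 0.002], [0.002, 0.003, -1.0]]
force: [-0.1, 0.5, 0.0]
gripper_width: 68.1
finger_force: 0.0
```

Request:
send_rows --linear '[[0,0,0],[0,0,0],[0,0,0],[0,0,0],[0,0,0],[0,0,0],[0,0,0]]' --turn '[[0,0,0],[0,0,0],[0,0,0],[0,0,0],[0,0,0],[0,0,0],[0,0,0]]' --hand '[0.6,0.5,0.4,0.3,0.15,0,0]' --force 90

```text
time: 26.3
ee_pos: [564.6, 299.7, 91.3]
tcp_rot: [[0.154, 0.988, 0.002], [0.988, -0.154, 0.0], [0.001, 0.002, -1.0]]
force: [0.0, -1.6, 4.4]
gripper_width: 21.0
finger_force: 88.5
```

Run:
```python
from h import *
s=arm.read_state(); print(s['joints'],s['ee_pos'],s['force'],s['torque'])
snap('wrist','w7')
```

```text
[ 3.78375500e-01  4.19884849e-01  1.68257433e+00 -4.19162317e-04
  1.03742035e+00  5.33464967e-01] [564.59128668 299.66068     91.26033004] [ 0.03945187 -1.62898844  4.42000895] [-0.17618226 -0.02676591  0.01984432]
```

View pics/w7.png

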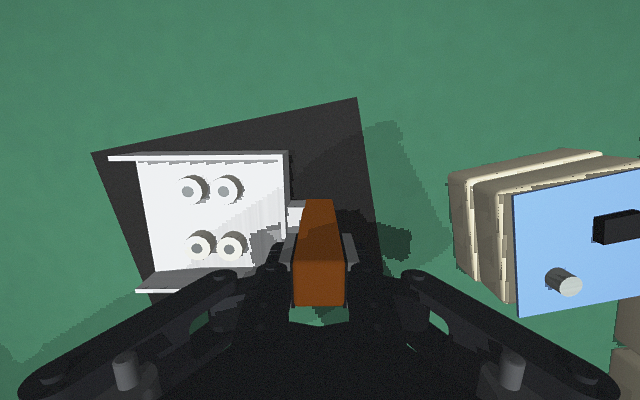

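The handle is held with all spacers still in the tray. Lifting gently.

Request:
send_rows --linear '[[0,0,0.005],[0,0,0.015],[0,0,0.03],[0,0,0.05],[0,0,0.075],[0,0,0.1],[0,0,0.125],[0,0,0.15],[0,0,0.17],[0,0,0.183],[0,0,0.19],[0,0,0.19],[0,0,0.19]]' --turn '[[0,0,0],[0,0,0],[0,0,0],[0,0,0],[0,0,0],[0,0,0],[0,0,0],[0,0,0],[0,0,0],[0,0,0],[0,0,0],[0,0,0],[0,0,0]]' --hand '[0,0,0,0,0,0,0,0,0,0,0,0,0]'

```text
time: 27.65
ee_pos: [563.1, 299.3, 279.1]
tcp_rot: [[0.154, 0.988, -0.002], [0.988, -0.154, -0.001], [-0.001, -0.002, -1.0]]
force: [0.3, -1.1, -2.6]
gripper_width: 21.2
finger_force: 88.2
```

Request:
send_rows --linear '[[0.0,-0.005,0],[0.001,-0.015,0],[0.002,-0.03,0],[0.003,-0.05,0],[0.004,-0.075,0],[0.005,-0.1,0],[0.006,-0.125,0],[0.007,-0.15,0],[0.009,-0.175,0],[0.01,-0.2,0],[0.011,-0.225,0],[0.012,-0.25,0],[0.013,-0.275,0],[0.015,-0.3,0],[0.016,-0.325,0],[0.017,-0.35,0],[0.018,-0.37,0],[0.019,-0.385,0],[0.02,-0.395,0],[0.02,-0.4,0]]' --turn '[[0,0,0],[0,0,0],[0,0,0],[0,0,-1],[0,0,-2],[0,0,-3],[0,0,-4],[0,0,-5],[0,0,-6],[0,0,-7],[0,0,-8],[0,0,-9],[0,0,-10],[0,0,-11],[0,0,-12],[0,0,-13],[0,0,-13.5],[0,0,-13.8],[0,0,-14],[0,0,-14]]' --hand '[0,0,0,0,0,0,0,0,0,0,0,0,0,0,0,0,0,0,0,0]'

```text
time: 29.65
ee_pos: [583.6, -101.5, 280.2]
tcp_rot: [[0.39, 0.921, -0.0], [0.921, -0.39, 0.0], [0.0, -0.0, -1.0]]
force: [0.0, 0.3, -3.0]
gripper_width: 20.8
finger_force: 88.1
```

Request:
send_rows --linear '[[0.0,-0.005,0],[0.001,-0.015,0],[0.002,-0.03,0],[0.003,-0.05,0],[0.004,-0.075,0],[0.005,-0.1,0],[0.006,-0.125,0],[0.007,-0.15,0],[0.009,-0.175,0],[0.01,-0.2,0],[0.011,-0.225,0],[0.012,-0.245,0],[0.013,-0.26,0],[0.013,-0.268,0],[0.013,-0.273,0],[0.013,-0.273,0],[0.013,-0.273,0]]' --turn '[[0,0,0],[0,0,0],[0,0,0],[0,0,-1],[0,0,-2],[0,0,-3],[0,0,-4],[0,0,-5],[0,0,-6],[0,0,-7],[0,0,-8],[0,0,-9],[0,0,-9],[0,0,-9],[0,0,-9],[0,0,-9],[0,0,-9]]' --hand '[0,0,0,0,0,0,0,0,0,0,0,0,0,0,0,0,0]'

```text
time: 31.35
ee_pos: [596.9, -372.6, 280.3]
tcp_rot: [[0.527, 0.85, -0.0], [0.85, -0.527, 0.001], [0.001, -0.0, -1.0]]
force: [-0.3, 0.3, -2.3]
gripper_width: 21.1
finger_force: 88.1
```

Run:
```python
from h import *
np.set_printoptions(precision=3,suppress=True)
s=arm.read_state(); print(s['time'],s['joints'],s['ee_pos'],s['tcp_rot'],s['force'],s['torque'])
a=snap('wrist','w8')[:,:,::-1]; b=snap('top','t8')[:,:,::-1]
b=cv2.resize(b[140:310,340:500],None,fx=2.35,fy=2.35)
cv2.imwrite('pics/m8.png',np.hstack([cv2.resize(a[:,:420],None,fx=1,fy=1),b[:400][:,:376].copy() if b.shape[0]>=400 else cv2.copyMakeBorder(b,0,400-b.shape[0],0,0,0)]))
```

```text
31.35 [-0.658  0.363  1.381  0.     1.398 -0.102] [ 596.876 -372.57   280.285] [[ 0.527  0.85  -0.   ]
 [ 0.85  -0.527  0.001]
 [ 0.001 -0.    -1.   ]] [-0.348  0.325 -2.252] [-0.061 -0.113 -0.01 ]
```

View pics/m8.png

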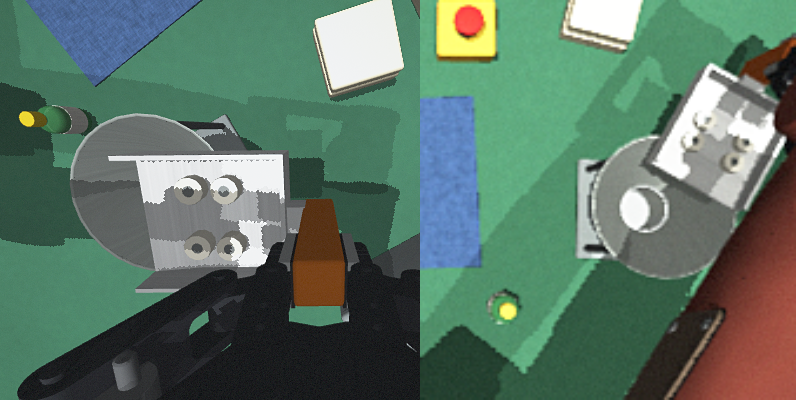

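Spacers are in the tray and the lip is over the funnel, centred laterally. Computing the tilt path about the lip.

```bash
python3 -c "
import numpy as np
for t,z in [(5,200),(10,195),(15,190),(20,183),(24,178),(28,173),(32,170),(36,167),(40,165),(45,165),(50,165),(55,165),(60,165),(65,165),(70,165),(75,165)]:
    r=np.radians(t);c,s=np.cos(r),np.sin(r);du=130*(c-1)-76.3*s;dz=130*s+76.3*(c-1)+z-204
    print(t,[round(du*.848/1e3,3),round(-du*.53/1e3,3),round(dz/1e3,3)],[round(-.53*t,1),round(-.848*t,1),0])
"
```

```text
5 [np.float64(-0.006), np.float64(0.004), np.float64(0.007)] [-2.7, -4.2, 0]
10 [np.float64(-0.013), np.float64(0.008), np.float64(0.012)] [-5.3, -8.5, 0]
15 [np.float64(-0.021), np.float64(0.013), np.float64(0.017)] [-8.0, -12.7, 0]
20 [np.float64(-0.029), np.float64(0.018), np.float64(0.019)] [-10.6, -17.0, 0]
24 [np.float64(-0.036), np.float64(0.022), np.float64(0.02)] [-12.7, -20.4, 0]
28 [np.float64(-0.043), np.float64(0.027), np.float64(0.021)] [-14.8, -23.7, 0]
32 [np.float64(-0.051), np.float64(0.032), np.float64(0.023)] [-17.0, -27.1, 0]
36 [np.float64(-0.059), np.float64(0.037), np.float64(0.025)] [-19.1, -30.5, 0]
40 [np.float64(-0.067), np.float64(0.042), np.float64(0.027)] [-21.2, -33.9, 0]
45 [np.float64(-0.078), np.float64(0.049), np.float64(0.031)] [-23.9, -38.2, 0]
50 [np.float64(-0.089), np.float64(0.056), np.float64(0.033)] [-26.5, -42.4, 0]
55 [np.float64(-0.1), np.float64(0.063), np.float64(0.035)] [-29.2, -46.6, 0]
60 [np.float64(-0.111), np.float64(0.069), np.float64(0.035)] [-31.8, -50.9, 0]
65 [np.float64(-0.122), np.float64(0.076), np.float64(0.035)] [-34.5, -55.1, 0]
70 [np.float64(-0.133), np.float64(0.083), np.float64(0.033)] [-37.1, -59.4, 0]
75 [np.float64(-0.144), np.float64(0.09), np.float64(0.03)] [-39.8, -63.6, 0]
```

Request:
send_rows --linear '[[-0.006,0.004,0.007],[-0.006,0.004,0.007],[-0.013,0.008,0.012],[-0.013,0.008,0.012],[-0.021,0.013,0.017],[-0.021,0.013,0.017],[-0.029,0.018,0.019],[-0.029,0.018,0.019],[-0.036,0.022,0.02],[-0.036,0.022,0.02],[-0.043,0.027,0.021],[-0.043,0.027,0.021],[-0.043,0.027,0.021],[-0.051,0.032,0.023],[-0.051,0.032,0.023],[-0.051,0.032,0.023],[-0.059,0.037,0.025],[-0.059,0.037,0.025],[-0.059,0.037,0.025]]' --turn '[[-2.7,-4.2,0],[-2.7,-4.2,0],[-5.3,-8.5,0],[-5.3,-8.5,0],[-8,-12.7,0],[-8,-12.7,0],[-10.6,-17,0],[-10.6,-17,0],[-12.7,-20.4,0],[-12.7,-20.4,0],[-14.8,-23.7,0],[-14.8,-23.7,0],[-14.8,-23.7,0],[-17,-27.1,0],[-17,-27.1,0],[-17,-27.1,0],[-19.1,-30.5,0],[-19.1,-30.5,0],[-19.1,-30.5,0]]' --hand '[0,0,0,0,0,0,0,0,0,0,0,0,0,0,0,0,0,0,0]'

```text
time: 33.35
ee_pos: [538.3, -336.9, 306.0]
tcp_rot: [[0.529, 0.688, 0.497], [0.849, -0.427, -0.312], [-0.002, 0.587, -0.81]]
force: [-0.8, 0.7, -1.6]
gripper_width: 21.1
finger_force: 89.7
```

Run:
```python
from h import *
np.set_printoptions(precision=3,suppress=True)
s=arm.read_state(); print(s['time'],s['joints'],s['ee_pos'],s['tcp_rot'],s['force'],s['torque'])
a=snap('wrist','w9')[:,:,::-1]; b=snap('scene','s9')[:,:,::-1]
b=cv2.resize(b[130:330,80:260],None,fx=2,fy=2)
cv2.imwrite('pics/m9.png',np.hstack([a[:,:420],b]))
```

```text
33.35 [-0.709 -0.124  1.97   0.14   0.678 -0.233] [ 538.275 -336.943  305.955] [[ 0.529  0.688  0.497]
 [ 0.849 -0.427 -0.312]
 [-0.002  0.587 -0.81 ]] [-0.785  0.723 -1.6  ] [ 0.178  0.396 -0.028]
```

View pics/m9.png

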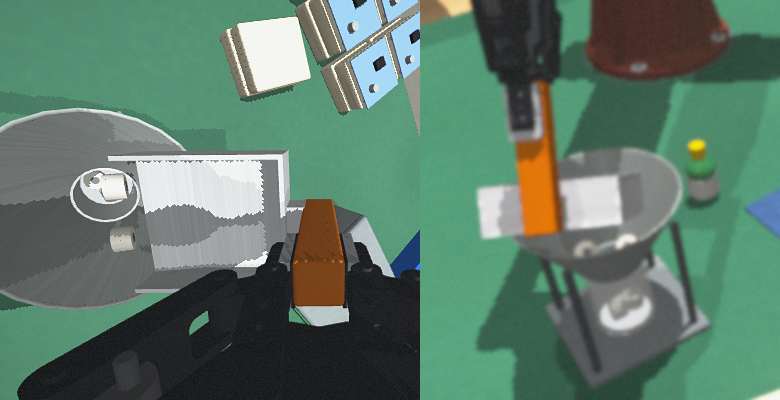

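The tray is already empty and the spacers are sliding down the funnel. Levelling the scoop and rechecking.

Request:
send_rows --linear '[[0,0,0.02],[0.01,-0.006,0.03],[0.02,-0.012,0.03],[0.03,-0.018,0.03],[0.04,-0.025,0.03],[0.05,-0.031,0.03],[0.059,-0.037,0.03],[0.059,-0.037,0.03],[0.059,-0.037,0.03],[0.059,-0.037,0.03]]' --turn '[[0,0,0],[3,5,0],[6.5,10,0],[9.5,15,0],[12.5,20,0],[16,25.5,0],[19.1,30.5,0],[19.1,30.5,0],[19.1,30.5,0],[19.1,30.5,0]]' --hand '[0,0,0,0,0,0,0,0,0,0]'

```text
time: 34.45
ee_pos: [596.5, -373.2, 335.9]
tcp_rot: [[0.528, 0.849, 0.001], [0.849, -0.528, -0.001], [-0.0, 0.001, -1.0]]
force: [0.1, -0.3, -0.5]
gripper_width: 20.7
finger_force: 89.7
```

Run:
```python
from h import *
np.set_printoptions(precision=3,suppress=True)
s=arm.read_state(); print(s['time'],s['joints'],s['ee_pos'],s['tcp_rot'])
a=snap('top','t10')[:,:,::-1]; b=snap('scene','s10')[:,:,::-1]
b=cv2.resize(b[170:330,100:260],None,fx=2.5,fy=2.5,interpolation=cv2.INTER_CUBIC); a=cv2.resize(a[180:280,395:495],None,fx=4,fy=4,interpolation=cv2.INTER_CUBIC)
cv2.imwrite('pics/m10.png',np.hstack([a,b]))
```

```text
34.45 [-0.659  0.333  1.317  0.     1.49  -0.102] [ 596.517 -373.214  335.866] [[ 0.528  0.849  0.001]
 [ 0.849 -0.528 -0.001]
 [-0.     0.001 -1.   ]]
```

View pics/m10.png

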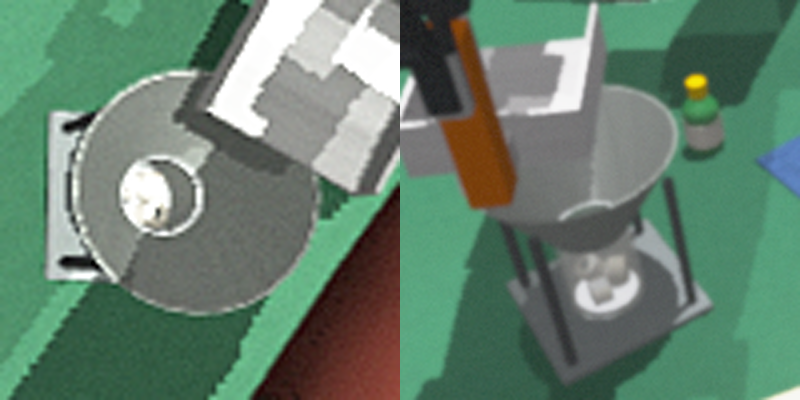

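The funnel and tray are empty and the spacers lie in the jar, at about (150,195) in the top crop and (605,275) in the scene crop. Returning the scoop to the pad.

Request:
send_rows --linear '[[0,0.015,0],[-0.002,0.045,0],[-0.004,0.085,0],[-0.006,0.125,0],[-0.008,0.165,0],[-0.01,0.205,0],[-0.012,0.245,0],[-0.014,0.285,0],[-0.016,0.325,0],[-0.018,0.365,0],[-0.02,0.405,0],[-0.022,0.445,0],[-0.024,0.485,0],[-0.026,0.525,0],[-0.028,0.565,0],[-0.03,0.605,0],[-0.032,0.64,0],[-0.033,0.66,0],[-0.033,0.673,0],[-0.033,0.673,0]]' --turn '[[0,0,0],[0,0,1.5],[0,0,3],[0,0,4.5],[0,0,6],[0,0,7.5],[0,0,9],[0,0,10.5],[0,0,12],[0,0,13.5],[0,0,15],[0,0,16.5],[0,0,18],[0,0,19.5],[0,0,21],[0,0,22],[0,0,23],[0,0,23],[0,0,23],[0,0,23]]' --hand '[0,0,0,0,0,0,0,0,0,0,0,0,0,0,0,0,0,0,0,0]'

```text
time: 36.55
ee_pos: [562.5, 301.1, 335.8]
tcp_rot: [[0.152, 0.988, 0.001], [0.988, -0.152, 0.001], [0.001, 0.001, -1.0]]
force: [-0.3, -0.8, -1.4]
gripper_width: 21.2
finger_force: 89.7
```

Request:
send_rows --linear '[[0,0,-0.03],[0,0,-0.07],[0,0,-0.11],[0,0,-0.15],[0,0,-0.18],[0,0,-0.205],[0,0,-0.22],[0,0,-0.23],[0,0,-0.235],[0,0,-0.238],[0,0,-0.241],[0,0,-0.243],[0,0,-0.244],[0,0,-0.244],[0,0,-0.244]]' --turn '[[0,0,0],[0,0,0],[0,0,0],[0,0,0],[0,0,0],[0,0,0],[0,0,0],[0,0,0],[0,0,0],[0,0,0],[0,0,0],[0,0,0],[0,0,0],[0,0,0],[0,0,0]]' --hand '[0,0,0,0,0,0,0,0,0,0,0,0,0,0,0]'

```text
time: 38.05
ee_pos: [563.9, 299.7, 91.6]
tcp_rot: [[0.154, 0.988, 0.0], [0.988, -0.154, 0.0], [0.0, 0.0, -1.0]]
force: [-0.6, -0.3, -2.6]
gripper_width: 20.8
finger_force: 89.7
```

Request:
send_rows --linear '[[0,0,-0.001],[0,0,-0.001],[0,0,-0.001],[0,0,-0.001],[0,0,-0.001],[0,0,-0.001],[0,0,0.03],[0,0,0.08],[0,0,0.1],[0,0,0.1]]' --turn '[[0,0,0],[0,0,0],[0,0,0],[0,0,0],[0,0,0],[0,0,0],[0,0,0],[0,0,0],[0,0,0],[0,0,0]]' --hand '[0,0.3,0.4,0.5,0.6,0.7,0.7,0.7,0.7,0.7]'

```text
time: 39.05
ee_pos: [566.9, 300.9, 197.1]
tcp_rot: [[0.154, 0.988, 0.01], [0.988, -0.154, 0.004], [0.005, 0.009, -1.0]]
force: [0.9, 0.6, 1.0]
gripper_width: 60.0
finger_force: 0.0
```

Request:
send_rows --linear '[[0.03,-0.04,0],[0.124,-0.4,0],[0.124,-0.4,0],[0.124,-0.4,0],[0.124,-0.4,0],[0.124,-0.4,0],[0.124,-0.4,0],[0.124,-0.4,0],[0.124,-0.4,0],[0.124,-0.4,0],[0.124,-0.4,0],[0.124,-0.4,-0.04],[0.124,-0.4,-0.06],[0.124,-0.4,-0.06],[0.124,-0.4,-0.06]]' --turn '[[0,0,0],[0,0,0],[0,0,0],[0,0,0],[0,0,0],[0,0,0],[0,0,0],[0,0,0],[0,0,0],[0,0,0],[0,0,0],[0,0,0],[0,0,0],[0,0,0],[0,0,0]]' --hand '[0.7,0.7,0.5,0,0,0,0,0,0,0,0,0,0,0,0]'

```text
time: 40.55
ee_pos: [687.2, -98.4, 130.8]
tcp_rot: [[0.152, 0.988, -0.002], [0.988, -0.152, 0.001], [0.001, -0.002, -1.0]]
force: [0.4, -0.2, 1.2]
gripper_width: -0.4
finger_force: 0.0
```

Run:
```python
from h import *
s=arm.read_state(); print(s['time'],s['joints'],s['ee_pos'],s['gripper_width'])
c=arm.calibration('wrist'); print(w2px(c,(688,-101,76)))
a=snap('wrist','w11')[:,:,::-1]; b=snap('top','t11')[:,:,::-1]
d=cv2.resize(b[180:280,395:495],None,fx=2,fy=2); b=cv2.resize(b[175:275,185:285],None,fx=2,fy=2)
cv2.imwrite('pics/m11.png',np.hstack([a[:,:560],np.vstack([b,d])]))
```

```text
40.55 [-2.43335956e-01  4.75258258e-01  1.51918049e+00  4.25294365e-04
  1.14889253e+00 -9.07489040e-02] [687.17708998 -98.35761824 130.79688005] -0.40534998815933815
[319.87880483 231.70568632]
```

View pics/m11.png

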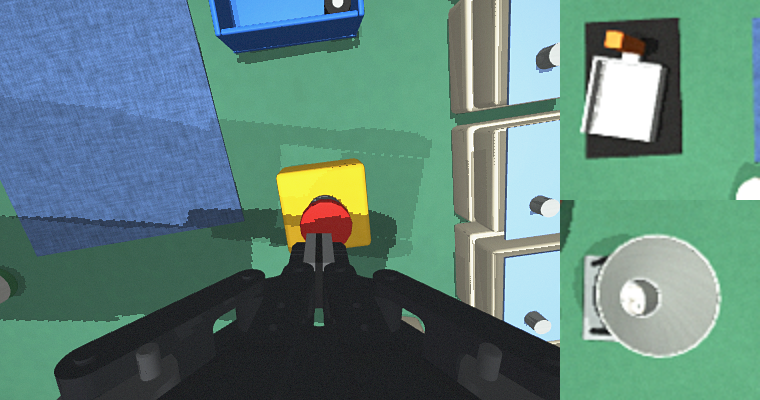

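The plunger is at (326,222), about 4–6 mm off the prediction. The scoop stands on its pad and the funnel is clear. Pressing with that correction.

Request:
send_rows --linear '[[0.003,0.005,-0.02],[0.003,0.005,-0.03],[0.003,0.005,-0.038],[0.003,0.005,-0.044],[0.003,0.005,-0.049],[0.003,0.005,-0.052],[0.003,0.005,-0.054],[0.003,0.005,-0.054]]' --turn '[[0,0,0],[0,0,0],[0,0,0],[0,0,0],[0,0,0],[0,0,0],[0,0,0],[0,0,0]]' --hand '[0,0,0,0,0,0,0,0]'

```text
time: 41.45
ee_pos: [690.4, -94.7, 80.0]
tcp_rot: [[0.154, 0.988, -0.002], [0.988, -0.154, 0.002], [0.001, -0.002, -1.0]]
force: [-6.5, 3.2, 13.6]
gripper_width: -0.1
finger_force: 6.7
```

Request:
send_rows --linear '[[0,0,-0.003],[0,0,-0.005],[0,0,-0.005],[0,0,-0.005]]' --turn '[[0,0,0],[0,0,0],[0,0,0],[0,0,0]]' --hand '[0,0,0,0]'

```text
time: 41.85
ee_pos: [690.6, -94.8, 79.6]
tcp_rot: [[0.154, 0.988, -0.003], [0.988, -0.154, 0.001], [0.001, -0.003, -1.0]]
force: [-14.9, 5.8, 30.4]
gripper_width: 0.1
finger_force: 15.0
```

Request:
send_rows --linear '[[0,0,0.03],[0,0,0.08],[0,0,0.13],[0,0,0.18],[0,0,0.2],[-0.05,-0.05,0.2],[-0.1,-0.09,0.2],[-0.13,-0.13,0.2],[-0.16,-0.16,0.2],[-0.19,-0.19,0.2],[-0.19,-0.19,0.2],[-0.19,-0.19,0.2]]' --turn '[[0,0,0],[0,0,0],[0,0,0],[0,0,0],[0,0,0],[0,0,0],[0,0,0],[0,0,0],[0,0,0],[0,0,0],[0,0,0],[0,0,0]]' --hand '[0,0,0,0,0,0,0,0,0,0,0,0]'

```text
time: 43.05
ee_pos: [498.5, -287.8, 271.9]
tcp_rot: [[0.159, 0.987, -0.001], [0.987, -0.159, -0.001], [-0.001, -0.001, -1.0]]
force: [0.2, 0.9, -0.7]
gripper_width: -0.1
finger_force: 0.0
```

Run:
```python
from h import *
s=arm.read_state(); print(s['time'],s['ee_pos'],s['force'])
a=snap('scene','s12')[:,:,::-1]
a2=cv2.resize(a[190:330,110:260],None,fx=400/140,fy=400/140,interpolation=cv2.INTER_CUBIC)
b=snap('top','t12')[:,:,::-1]; b=cv2.resize(b[130:265,190:380],None,fx=1.9,fy=1.9)
cv2.imwrite('pics/m12.png',np.hstack([a2[:400],cv2.copyMakeBorder(b,0,400-b.shape[0],0,0,0)]))
```

```text
43.05 [ 498.48755886 -287.82651129  271.87486363] [ 0.24811436  0.94573465 -0.69449059]
```

View pics/m12.png

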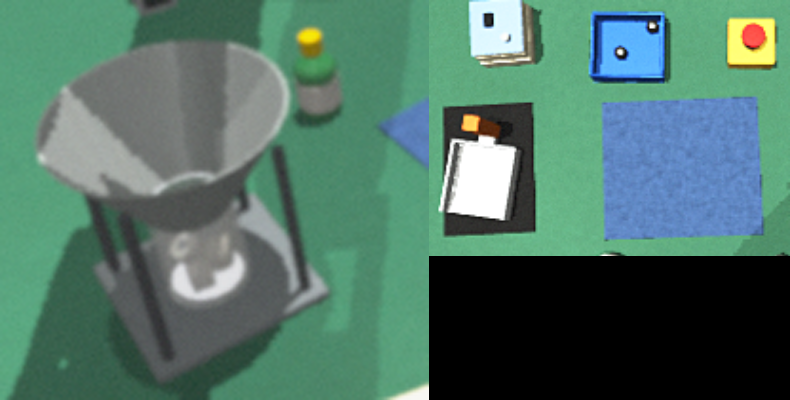

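The mat is clear and both feet are in the bin, one of them nudged but still inside. The scoop is on its pad, the plunger is back up, and the spacers lie low in the jar.

```bash
python3 -c "
from station import arm
print(arm.hand_in())"
```

```text
the job is handed in; nothing more can be done
None
```

I handed the job in at about 43 s on the robot's clock: both black feet are in the blue bin, all four white spacers went through the funnel into the jar, the plunger was pressed to its stop and sprang back, and the scoop is level on its pad. The verdict wasn't returned; this is from the last camera views.

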